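# Dress the shop's sample display

### The arm

A 7-joint arm with a two-finger parallel gripper is mounted at the origin on the work surface. World frame = base frame: x ahead of the robot, y to its left, z up, the work surface at z = 0. Lengths are in mm, angles in rad, forces in N, time in s.
With the tool pointing down it reaches from about 400 to 875 mm from the base axis. Payload 19.3 kg.
Tool frame: the origin (TCP) lies at the very end of the fingers, on their centre line; the grasp point (between the pads) lies 19 mm behind it (grip_point_offset is the z of the grasp point in the tool frame, in mm); z points along the fingers, x is the direction in which the jaws open and shut, and the axes are right-handed (so a half turn about z gives the same grasp; the last joint's range is limited). The gripper opens to 85 mm and grips with 20 to 120 N. Pads are 22 mm wide; open, the fingers measure 114 mm over their backs; the gripper's body (76 mm by 85 mm) begins 54 mm behind the grasp point. The pads swing forward as they close: fully open they stand 13 mm farther back than shut.
Start: joints at [1.232, 0.521, -0.036, 1.599, 0.021, 1.021, -0.113], TCP at [165.956, -602.556, 231.291] pointing down, gripper open.
Joint ranges: [-2.91, 2.91], [-0.3, 2.13], [-1.5, 1.42], [0.17, 2.43], [-1.26, 4.41], [0.16, 1.93], [-2.52, 2.52]. Speed limits (rad/s): [1.89, 1.89, 2.39, 2.39, 3.01, 3.01, 3.01].

### API

Orientations are given as a 3x3 rotation matrix whose columns are the frame's x, y, z axes.
In Python, from workcell import movep, movel, goto_joints, open_gripper, clamp, wait, inverse_kinematics, read_state, camera, PlanningError, finish_job, grip_point_offset gives the robot as it stands. Calls block until the motion is done:
- movep(position, orientation): joint-space move of the TCP to a pose.
- movel(position, frame=None, max_speed=150, guard=None): straight line of the TCP; frame=None keeps the orientation; max_speed is the mean speed in mm/s. With guard (N) it stops when the force on the tool has changed by that much, and returns True; else False.
- goto_joints(angles): joint-space move.
- open_gripper() and clamp(): open the fingers fully, or close them until they stop; the grip force is fixed at half the most.
- wait(seconds).
- inverse_kinematics(position, orientation): joint angles nearest the present ones, or None.
- read_state(): the state.
- camera(name): name is "scene" or "top"; returns a dict with "image" (420x560x3 uint8, blue, green, red), "range_z" (420x560 float32, mm along the optical axis (not along the pixel's ray), 0 where there is no reading), "fx", "fy", "cx", "cy" (pixels), "dist_coeffs" ([k1, k2, p1, p2, k3] as OpenCV has them; the pictures are not rectified), "cam_to_world" (4x4, takes a point from camera to world coordinates). Camera axes: x right, y up, looking along -z (the intrinsics and any distortion apply to the point x, -y, -z); pixel columns grow to the right and rows downward; lengths in mm; the calibration is good to about 2 mm. A picture is of the moment at which its call begins.
A pose or a line that the arm cannot do raises PlanningError and nothing moves.
- finish_job(): hands the job in, once; it reports no verdict.
The state is a dict: "time": time; "qpos": joint angles; "qvel": joint speeds; "joint_efforts": joint torques, N m; "eef_pos": TCP position; "tool_rot": TCP orientation; "ft_force": force on the tool from outside, world axes, zero at the start; "torque": the same for the moment, N m; "finger_gap": finger opening in mm.
Only numpy, scipy, OpenCV 4.12 (cv2) and the standard library are available. Lean on these libraries where they do the work, as an engineer would, in place of code of your own. Each camera call takes 0.05 s, during which the arm holds its last target. There are 200 camera calls.

### The job

Dress the display: stand the red tin in the middle of the white plinth with the blue-lidded jar centred on top of it, and stand the pink biscuit tube upright on the table to the left of the plinth (as seen from the robot), square off the middle of the plinth's left side with a gap of about 2 cm. Stand the amber jar with the orange lid on the black ticket base, midway between its two yellow cards. Leave the gold tube and the green-lidded jar where they are, and let go of everything.

Things in the scene. Friction and masses are not known exactly. Their poses are not given: they have to be found in the camera images.
- red_tin_c (a point): Centre of the flat round red tin, standing loose on the table: 64 mm diameter, 45 mm high, steel band near the top, flat top; the point is half-way up, z axis up. About 0.25 kg.
- blue_jar_c (a point): Centre of the cream jar with the blue lid, standing loose on the table: 52 mm diameter, 60 mm high; the point is half-way up, z axis up. About 0.18 kg.
- amber_jar_c (a point): Centre of the amber glass jar with the orange lid, standing loose on the table: 60 mm diameter, 80 mm high; the point is half-way up, z axis up. About 0.3 kg.
- pink_tube_c (a point): Centre of the pink biscuit tube with a white band, standing upright and loose on the table: rigid, 54 mm diameter, 120 mm high; the point is half-way up, z axis up. About 0.25 kg.
- plinth: White square display plinth fixed to the table, 100 x 100 mm and 20 mm high, flat top. Origin at the centre of its underside, on the table; x axis points away from the robot (turned up to 0.15 rad), y axis to the robot's left (through the middle of its left side), z up.
- ticket_base: Black ticket base fixed to the table: a flat plate 70 x 190 mm, 4 mm thick, with an upright yellow card (50 mm wide, 4 mm thick, top 70 mm above the table) near each end. Origin at the centre of its underside, on the table, midway between the cards; y axis along the plate's length (the cards stand at y = +87 and -87 mm), x away from the robot (turned up to 0.2 rad), z up.
- gold_tube_c (a point): Centre of the gold biscuit tube with a white band, loose on the table, not to be moved: same size as the pink one, 54 mm diameter, 120 mm high; the point is half-way up.
- green_jar_c (a point): Centre of the cream jar with the green lid, loose on the table, not to be moved: same size as the blue-lidded one, 52 mm diameter, 60 mm high; the point is half-way up.
Not all that is in view belongs to the job. Of the things like the part that bears pink_tube_c, leave any that is turquoise; of the rest the smaller one is meant.

How it is judged (in metres and radians):
At the end, for the whole second after the job is handed in: Upright, released and at rest: tin on the plinth within 13 mm of its centre; blue-lidded jar on the tin within 12 mm of its axis; pink tube on the table left of the plinth, gap 5 to 37 mm, within 18 mm of that side's middle; amber jar on the ticket base within 15 mm of midway (horizontal distance between red_tin_c and plinth below 0.013 m and z of red_tin_c in the frame of plinth between 0.0365 and 0.0485 m and horizontal distance between blue_jar_c and red_tin_c below 0.012 m and z of blue_jar_c in the frame of red_tin_c between 0.0465 and 0.0585 m and horizontal distance between amber_jar_c and ticket_base below 0.015 m and z of amber_jar_c in the frame of ticket_base between 0.038 and 0.05 m and x of pink_tube_c in the frame of plinth between -0.018 and 0.018 m and y of pink_tube_c in the frame of plinth between 0.082 and 0.114 m and height (world z) of pink_tube_c between 0.054 and 0.066 m and angle between each of red_tin_c, blue_jar_c, amber_jar_c, pink_tube_c's own z axis and vertical below 0.1 rad and linear speed of each of red_tin, blue_jar, amber_jar, pink_tube below 0.02 m/s and angular speed of each of red_tin, blue_jar, amber_jar, pink_tube below 0.2 rad/s); the robot touches nothing.
It fails at once if the gold tube is shifted by more than 25 mm or tipped (distance of gold_tube_c from where it was at the start of the episode above 0.025 m or angle between gold_tube_c's own z axis and vertical above 0.3 rad).
It fails at once if the green-lidded jar is shifted by more than 25 mm or tipped (distance of green_jar_c from where it was at the start of the episode above 0.025 m or angle between green_jar_c's own z axis and vertical above 0.3 rad).
It also fails if it takes over 106 s, if anything falls off the work surface, if the arm or the gripper's body presses on something with over 40 N, if the wrist force passes 120 N, or if a joint passes its speed limit or range.

## Working session

There is one attempt and no reset: what is moved stays moved. The work goes in short steps, each a Python script; the robot and the scene stay as the last script left them, time stands still between calls to the robot, and variables do not carry over. Pictures are saved under pics/ and viewed, on a budget of 14 in all, crops included, one or two more only if the job needs it, and the job is handed in when it is done.

```bash
mkdir -p pics; ls; python3 - <<'E'
from workcell import *
import cv2,pickle
d={}
for n in("scene","top"):
    c=camera(n);d[n]=c;cv2.imwrite(f"pics/{n}0.png",c["image"]);print(n,c["fx"],c["cx"],c["cy"],c["dist_coeffs"],c["cam_to_world"])
pickle.dump(d,open("c0.pkl","wb"))
s=read_state();print(s["time"],s["tool_rot"],s["finger_gap"],grip_point_offset)
E
```

```text
pics
scene 423.7655541420433 278.11425890917405 211.6472358954557 [-0.11416903  0.          0.          0.          0.        ] [[-8.81527093e-01 -2.57249439e-01  3.95894823e-01  9.63836820e+02]
 [ 4.71711095e-01 -5.15344062e-01  7.15478260e-01  8.69577141e+02]
 [ 1.99656651e-02  8.17461451e-01  5.75637167e-01  7.62925397e+02]
 [ 0.00000000e+00  0.00000000e+00  0.00000000e+00  1.00000000e+00]]
top 518.6257464055193 285.539558377388 201.58255064730974 [-0.00466578  0.          0.          0.          0.        ] [[ 2.49632004e-02  9.93116620e-01 -1.14438704e-01  3.28530217e+02]
 [-9.99398377e-01  2.75490125e-02  2.10697969e-02  2.00907833e+01]
 [ 2.40774388e-02  1.13843886e-01  9.93206850e-01  1.52275384e+03]
 [ 0.00000000e+00  0.00000000e+00  0.00000000e+00  1.00000000e+00]]
0.1 [[ 2.65561703e-01 -9.64093806e-01 -3.38462901e-04]
 [-9.64093357e-01 -2.65561907e-01  9.34413209e-04]
 [-9.90744840e-04  7.81654711e-05 -9.99999506e-01]] 85.41635443462366 -18.700000000000003
```

View pics/top0.png

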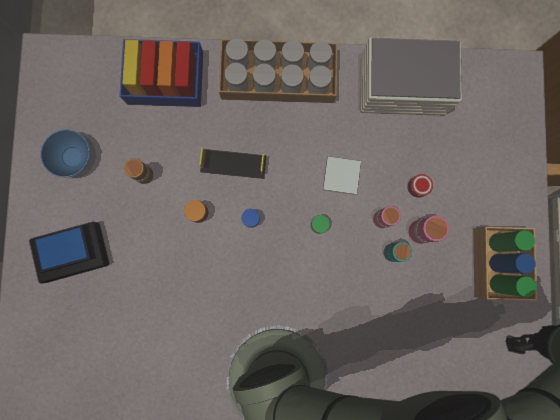

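View pics/scene0.png

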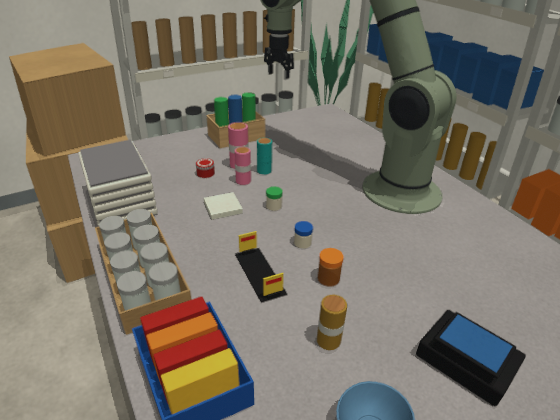

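Top view: red tin (420,185), plinth (342,175), ticket base (233,163), small pink tube (390,216), large pink (433,229), turquoise (399,252), blue jar (250,218), green jar (320,224), amber jar (196,211), gold tube (138,170). The scene view agrees. I'll measure these from depth in both cameras.

```bash
cat > h.py <<'E'
import numpy as np,cv2
from workcell import *
def cloud(c):
    h,w=c["range_z"].shape
    K=np.array([[c["fx"],0,c["cx"]],[0,c["fy"],c["cy"]],[0,0,1]])
    uv=np.stack(np.meshgrid(np.arange(w),np.arange(h)),-1).reshape(-1,1,2).astype(np.float64)
    n=cv2.undistortPoints(uv,K,np.array(c["dist_coeffs"])).reshape(h,w,2)
    z=c["range_z"].astype(float); M=np.array(c["cam_to_world"])
    P=np.stack([n[...,0]*z,-n[...,1]*z,-z],-1)@M[:3,:3].T+M[:3,3]
    P[z==0]=np.nan
    return P,n
def plane(c,n,z0):
    M=np.array(c["cam_to_world"]);d=np.stack([n[...,0],-n[...,1],-np.ones(n.shape[:2])],-1)@M[:3,:3].T
    return M[:3,3]+d*((z0-M[2,3])/d[...,2])[...,None]
def topdisc(c,xy,h,r=60):
    """centre and diameter of flat top at height h near xy"""
    P,n=cloud(c)
    m=(np.hypot(P[...,0]-xy[0],P[...,1]-xy[1])<r)&(abs(P[...,2]-h)<7)
    if m.sum()<8:return None
    (q,rad)=cv2.minEnclosingCircle(P[m][:,:2].astype(np.float32))
    return np.round(np.r_[P[m][:,:2].mean(0),q,2*rad,np.median(P[m][:,2]),m.sum()],1)
SEED=dict(red=((420,185),45),blue=((250,218),60),amber=((196,211),80),pink=((390,216),120),bigpink=((433,229),None),turq=((399,252),None),gold=((135,168),120),green=((320,224),60))
E
python3 - <<'E'
import pickle;from h import *
d=pickle.load(open("c0.pkl","rb"));P,n=cloud(d["top"])
np.set_printoptions(suppress=True,precision=1)
for k,((u,v),h) in SEED.items():
    p=P[v,u]; h=h or p[2]
    print(k,p,[topdisc(d[c],p[:2],h,45) for c in d])
for cn in d:
    c=d[cn];P,n=cloud(c);im=c["image"].astype(int);hsv=cv2.cvtColor(c["image"],cv2.COLOR_BGR2HSV)
    T=plane(c,n,20);s=cloud(d["top"])[0][175,342]
    m=(np.hypot(*(P[...,:2]-s[:2]).transpose(2,0,1))<85)&(abs(P[...,2]-20)<8)
    q=P[m][:,:2].astype(np.float32);print(cn,"plinth depth",m.sum(),cv2.minAreaRect(q),np.median(P[m][:,2]))
    m&=(hsv[...,2]>140); q=T[m][:,:2].astype(np.float32);print(" bright",m.sum(),cv2.minAreaRect(q),q.mean(0))
    s=cloud(d["top"])[0][163,233]; B=plane(c,n,4)
    near=(np.hypot(*(P[...,:2]-s[:2]).transpose(2,0,1))<125)
    m=near&(im.max(-1)<60)&(abs(P[...,2]-4)<8); q=B[m][:,:2].astype(np.float32);print(" base",m.sum(),cv2.minAreaRect(q),q.mean(0))
    y=near&(P[...,2]>25)
    Q=P[y]; l,ce=cv2.kmeans(Q[:,:2].astype(np.float32),2,None,(3,50,.1),5,0)[1:]
    print(" cards",len(Q),ce,"mid",ce.mean(0),"ang",np.arctan2(*(ce[0]-ce[1])))
    print(" table z",np.nanmedian(P[330 if cn=="top" else 250,100 if cn=="top" else 220,2]))
E
```

```text
red [ 558.  -399.8   44.9] [array([ 562. , -400.1,  556.2, -404.6,   71.8,   45.8,  158. ]), array([ 559.3, -403.8,  560.1, -404.2,   65.4,   45.6,  378. ])]
blue [447.7  88.3  59. ] [array([450.7,  90.7, 448.6,  89. ,  54.4,  59.3, 195. ]), array([449.3,  88. , 449.8,  88.1,  51.9,  60.3, 260. ])]
amber [461.3 237.8  81.5] [array([467.2, 245.4, 465.5, 242.8,  61.7,  79.4, 331. ]), array([463.8, 242.5, 463.9, 242.8,  59.6,  80.5, 351. ])]
pink [ 458.8 -296.4  116.5] [array([ 462. , -291. ,  461.4, -295.3,   55.5,  120.6,  121. ]), array([ 460.1, -296.4,  461.2, -296.6,   55.1,  120.6,  303. ])]
bigpink [ 423.4 -401.6  158.9] [array([ 429.4, -405.2,  427.5, -408.3,   73.3,  155.3,  137. ]), array([ 426.6, -409.1,  426.7, -409.6,   70.2,  157. ,  505. ])]
turq [ 361.3 -320.1  121. ] [array([ 365.2, -322.9,  361.7, -326.2,   57.3,  120.9,  106. ]), array([ 363.2, -327.6,  364.3, -328.2,   54.8,  120.7,  306. ])]
gold [570.6 402.4 121.6] [array([575.6, 409.6, 573.2, 407.1,  55.2, 120.2, 441. ]), array([571.8, 406.6, 572.3, 407.1,  53.8, 120.6, 302. ])]
green [ 435.6 -109.7   64.5] [array
[... 435 characters left out ...]
46.17037963867188), (190.8277130126953, 68.90059661865234), 85.60224151611328) [618.7 137. ]
 cards 550 [[620.1 234.2]
 [607.4  60.3]] mid [613.8 147.3] ang 0.07314232
 table z 1.4523582740514485
top plinth depth 1126 ((587.3131103515625, -164.75360107421875), (123.21490478515625, 101.59265899658203), 83.82876586914062) 20.133637649768616
 bright 1081 ((585.9002075195312, -175.17813110351562), (98.22930908203125, 98.42810821533203), 83.46086883544922) [ 585.6 -175.3]
 base 1218 ((612.8654174804688, 145.35101318359375), (186.6077117919922, 65.94387817382812), 85.67213439941406) [612.6 147. ]
 cards 111 [[619.5 232.1]
 [605.8  59.3]] mid [612.6 145.7] ang 0.07908118
 table z 0.9639344303373036
```

```bash
cat >> h.py <<'E'
def R(a):
    c,s=np.cos(a),np.sin(a);return np.array([[c,s,0],[s,-c,0],[0,0,-1.]])
def over(xy,z,a):
    """movep above xy, using whichever half turn of the jaw is nearer"""
    q0=np.array(read_state()["qpos"]);best=None
    for k in(a,a+np.pi):
        q=inverse_kinematics([*xy,z],R(k))
        if q is not None and(best is None or abs(np.array(q)-q0).max()<best[0]):best=(abs(np.array(q)-q0).max(),k)
    movep([*xy,z],R(best[1]))
def pick(xy,hg,a,zhi,zlift):
    z=hg-19
    over(xy,zhi,a);movel([*xy,z+15],max_speed=200);movel([*xy,z],max_speed=60)
    clamp();s=read_state();print("gap",s["finger_gap"],"t",s["time"])
    movel([*xy,zlift],max_speed=200);print("gap lifted",read_state()["finger_gap"])
def place(xy,zg,a,zhi):
    z=zg-19
    over(xy,zhi,a);movel([*xy,z+12],max_speed=200)
    hit=movel([*xy,z-1.5],max_speed=25,guard=8)
    s=read_state();print("hit",hit,"dz",s["eef_pos"][2]-z,"xy",s["eef_pos"][:2]-np.array(xy))
    open_gripper();wait(.2);movel([*xy,zhi],max_speed=200);print("t",read_state()["time"])
YP=-.112;PL=np.array([586.,-175.3]);BASE=np.array([613.,146.]);YB=-.076
def cart(n):
    import pickle;d={c:camera(c) for c in("scene","top")}
    for c in d:cv2.imwrite(f"pics/{c}{n}.png",d[c]["image"])
    pickle.dump(d,open(f"c{n}.pkl","wb"));return d
E
python3 - <<'E'
from h import *
pick((559.5,-404),24,1.57,200,150)
place(PL,44.5,YP,160)
over((449.5,88.5),180,1.57);cart(1)
print(read_state()["time"])
E
```

```text
gap 62.75201836610754 t 3.5167
gap lifted 62.80561045505237
hit True dz 0.10238757255587672 xy [ 0.03707954 -0.1096678 ]
t 7.9583
9.2
```

```bash
python3 - <<'E'
import pickle;from h import *
d=pickle.load(open("c1.pkl","rb"))
for c in d: print(c,topdisc(d[c],PL,65,45),topdisc(d[c],(437.5,-111),60,45))
E
```

```text
scene [ 587.2 -168.8  586.  -173.9   67.1   65.4  217. ] [ 438.4 -107.8  435.9 -111.2   56.6   59.7  141. ]
top [ 584.8 -173.1  585.4 -173.5   65.1   65.5  379. ] [ 438.9 -112.3  437.4 -110.8   51.9   59.8  228. ]
```

View pics/scene1.png

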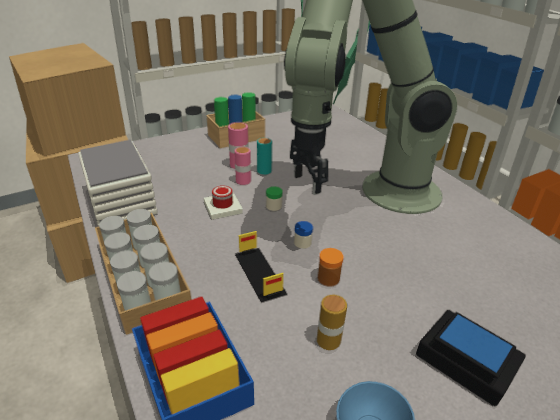

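The red tin sits on the plinth at (222,198), about 1.6 mm off centre, and nothing else has moved. Next are the blue jar, the pink tube and the amber jar.

```bash
python3 - <<'E'
from h import *
T=np.array([585.7,-174.2])
pick((449.5,88.5),36,1.57,180,190)
place(T,101.5,YP,200)
d=(over((461,-296.5),230,-.785),cart(2))[1]
for c in d: print(c,topdisc(d[c],T,125,45),topdisc(d[c],(437.5,-111),60,45))
print(read_state()["time"])
E
```

```text
gap 50.87620194838197 t 11.1583
gap lifted 51.22630677045687
hit True dz -0.02788124882376053 xy [ 0.02701163 -0.08115551]
t 15.8667
scene [ 586.3 -169.4  584.9 -172.7   54.1  124.5  157. ] [ 438.6 -107.1  435.9 -109.9   54.1   60.   144. ]
top [ 584.7 -173.3  585.1 -173.5   52.8  125.6  267. ] [ 437.4 -110.7  437.4 -110.8   52.2   60.1  253. ]
16.7083
```

View pics/scene2.png

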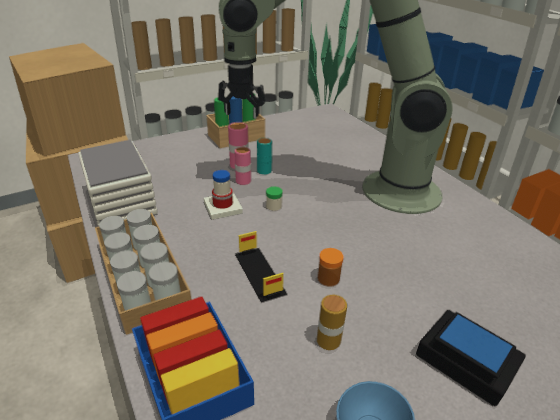

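The blue jar is stacked squarely on the tin at (222,185). The gripper is above the small pink tube.

```bash
python3 - <<'E'
from h import *
PK=PL+97*np.array([-np.sin(YP),np.cos(YP)]);print(PK)
pick((461,-296.5),90,-.785,230,245)
place(PK,90.5,YP,245)
pick((464.3,242.8),52,1.57,200,180)
place(BASE,56.5,YB,200)
over((480,320),300,1.57)
d=cart(3)
for n,p,h in(("blue",PL,125),("pink",PK,120),("amber",BASE,84),("green",(437.5,-111),60),("gold",(572,407),120)):
  print(n,[topdisc(d[c],p,h,40) for c in d])
print(read_state()["time"])
E
```

```text
[596.84130124 -78.9077483 ]
gap 52.5058437861272 t 18.625
gap lifted 53.212318803938835
hit True dz -0.06105007723263611 xy [ 0.10043594 -0.03933053]
t 23.75
gap 58.933535129122525 t 26.7417
gap lifted 59.16384634495442
hit True dz 0.04514160717255322 xy [ 0.06218887 -0.03792819]
t 31.6583
blue [array([ 586.3, -169.6,  586.7, -174.1,   56.4,  124.8,  146. ]), array([ 584.5, -173.1,  585.1, -173.4,   52.4,  124.6,  271. ])]
pink [array([598.5, -74.7, 597.1, -78.8,  55.2, 120.2, 183. ]), array([596. , -79.4, 596.8, -79.2,  54. , 120.8, 283. ])]
amber [array([613.8, 149.4, 612.4, 147.2,  62. ,  83.5, 339. ]), array([611.7, 146.2, 611.8, 146.3,  60.1,  84.7, 342. ])]
green [array([ 438.9, -107.5,  438.8, -113.2,   58.9,   59.9,  142. ]), array([ 437.4, -111.1,  437.4, -110.8,   51.5,   60.4,  254. ])]
gold [array([575.7, 409.5, 574.3, 406.8,  54.4, 120. , 442. ]), None]
32.8667
```

```bash
python3 -c "
import cv2,numpy as np
a,b=cv2.imread('pics/scene3.png'),cv2.imread('pics/top3.png')
cv2.imwrite('pics/both3.png',np.vstack([cv2.resize(a[80:380,120:440],(320,300)),b[100:400,100:420]]))"
```

```text
(no output)
```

View pics/both3.png

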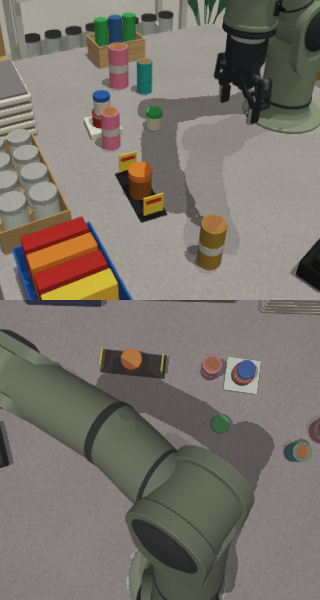

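The crops show the stack on the plinth (101,108), the pink tube beside it (110,128), and the amber jar midway between the cards (140,180). The gold tube and green jar haven't moved, and the gripper is clear. I'm handing in.

```bash
python3 -c "
from workcell import *
print(read_state()['finger_gap'],finish_job())"
```

```text
the job is handed in; nothing more can be done
85.44726127164357 None
```

The display is dressed and the job handed in at about 33 s of the allowed 106 s. `finish_job` gave no verdict, so the figures below are my own camera checks, good to about 2 mm.

| Item | Last check | Limit |
|---|---|---|
| Red tin on plinth | about 1.6 mm off centre, measured before the jar went on top | 13 mm |
| Blue-lidded jar on tin | about 1 mm off the tin's axis, top at 125 mm | 12 mm |
| Pink tube left of plinth | within 1 mm of its target, gap about 20 mm | gap 5–37 mm |
| Amber jar on ticket base | about 1 mm from midway, top at 84 mm | 15 mm |
| Green-lidded jar | unmoved | 25 mm |
| Gold tube | unmoved | 25 mm |

- **Released:** the gripper was fully open and clear of everything at the end.
- **Not confirmed:** at the end the arm hid the gold tube from the top camera, so that check rests on the scene camera alone.
- **Disagreement:** on the jar and tube tops, the two cameras differed by up to about 2.5 mm.

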